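Kit the full bearing canister

TASK

One of the three yellow canisters with black lids holds a heavy steel bearing bush, the other two are empty. Lift them to feel which is the full one, and set it upright on the blue pad in the wooden kit tray. Leave the empty ones standing upright on the bench where they stood, and do not drop any of them: set them down gently.

Things in the scene. Friction and masses are not known exactly. Their poses are not given: they have to be found in the camera images.
- tin_a: One of three identical-looking closed canisters: upright yellow cylinder, 56 mm diameter, 85 mm tall with its fixed black lid (58 mm diameter, top 13 mm). Origin: centre of its underside, z up. Empty about 150 g, full 580 to 820 g (the bush has 2 mm of play inside); which is which varies and can only be felt on lifting. Loose on the bench, 100 mm or more from the next, centre to centre.
- tin_b: One of three identical-looking closed canisters: upright yellow cylinder, 56 mm diameter, 85 mm tall with its fixed black lid (58 mm diameter, top 13 mm). Origin: centre of its underside, z up. Empty about 150 g, full 580 to 820 g (the bush has 2 mm of play inside); which is which varies and can only be felt on lifting. Loose on the bench, 100 mm or more from the next, centre to centre.
- tin_c: One of three identical-looking closed canisters: upright yellow cylinder, 56 mm diameter, 85 mm tall with its fixed black lid (58 mm diameter, top 13 mm). Origin: centre of its underside, z up. Empty about 150 g, full 580 to 820 g (the bush has 2 mm of play inside); which is which varies and can only be felt on lifting. Loose on the bench, 100 mm or more from the next, centre to centre.
- kit_tray: Open wooden tray fixed to the bench, 180 (x) by 270 mm (y), walls 10 mm thick, 40 mm high; a blue square pad, 110 mm, sides along x and y, lies in one half, two loose steel rings in the other. Origin: at bench height below the pad's centre; the pad's top is 12 mm above it. The tray reaches 90 mm from the origin along +x and -x, 80 mm along -y and 190 mm along +y, to the rings' end.

How it is judged:
At the end, for the whole second after the job is handed in: The full canister stands at rest upright (within about 11 degrees) on the tray's blue pad with its centre within 30 mm of the pad's centre along both sides, so that the tray bears more than 3.5 N from it; both empty canisters stand upright on the bench at rest within 60 mm of where they started (((x of tin_a in the frame of kit_tray between -0.03 and 0.03 m and y of tin_a in the frame of kit_tray between -0.03 and 0.03 m and height (world z) of tin_a between 0.005 and 0.022 m and angle between each of tin_a, tin_b, tin_c's own z axis and vertical below 0.2 rad and linear speed of each of tin_a, tin_b, tin_c below 0.02 m/s and contact force between tin_a and kit_tray above 3.5 N and distance of each of tin_b, tin_c from where it was at the start of the episode below 0.06 m and height (world z) of each of tin_b, tin_c below 0.01 m) or (x of tin_b in the frame of kit_tray between -0.03 and 0.03 m and y of tin_b in the frame of kit_tray between -0.03 and 0.03 m and height (world z) of tin_b between 0.005 and 0.022 m and angle between each of tin_b, tin_a, tin_c's own z axis and vertical below 0.2 rad and linear speed of each of tin_b, tin_a, tin_c below 0.02 m/s and contact force between tin_b and kit_tray above 3.5 N and distance of each of tin_a, tin_c from where it was at the start of the episode below 0.06 m and height (world z) of each of tin_a, tin_c below 0.01 m) or (x of tin_c in the frame of kit_tray between -0.03 and 0.03 m and y of tin_c in the frame of kit_tray between -0.03 and 0.03 m and height (world z) of tin_c between 0.005 and 0.022 m and angle between each of tin_c, tin_a, tin_b's own z axis and vertical below 0.2 rad and linear speed of each of tin_c, tin_a, tin_b below 0.02 m/s and contact force between tin_c and kit_tray above 3.5 N and distance of each of tin_a, tin_b from where it was at the start of the episode below 0.06 m and height (world z) of each of tin_a, tin_b below 0.01 m))); the robot touches nothing.
It fails at once if a canister is tipped by more than 35 degrees (angle between any of tin_a, tin_b, tin_c's own z axis and vertical above 0.61 rad).
It fails at once if a canister is dropped (falls freely at more than 0.6 m/s, as after about 20 mm) ((linear speed of tin_a above 0.6 m/s and contact force between tin_a and the fingers below 0.1 N) or (linear speed of tin_b above 0.6 m/s and contact force between tin_b and the fingers below 0.1 N) or (linear speed of tin_c above 0.6 m/s and contact force between tin_c and the fingers below 0.1 N)).
It also fails if it takes over 72 s, if anything falls off the work surface, if the arm or the gripper's body presses on something with over 40 N, if the wrist force passes 120 N, or if a joint passes its speed limit or range.

ROBOT

A 6-joint arm with a two-finger parallel gripper is mounted at the origin on the work surface. World frame = base frame: x ahead of the robot, y to its left, z up, the work surface at z = 0. Lengths are in m, angles in rad, forces in N, time in s.
With the tool pointing down it reaches from about 0.375 to 0.9 m from the base axis. Payload 3.1 kg.
Tool frame: the origin (TCP) lies midway between the tips of the shut fingers; the grasp point (between the pads) lies robot.grip_depth behind it (robot.grip_depth is the distance from the TCP to the grasp point, in m); z points along the fingers, y is the line along which they close (so a half turn about z gives the same grasp; the last joint's range is limited). The gripper opens to 87 mm and grips with 3 to 60 N. Pads are 19 mm wide; open, the fingers measure 117 mm over their backs; the gripper's body (75 mm by 190 mm) begins 51 mm behind the grasp point.
Start: joints at [1.095, 0.527, 1.433, -0, 1.181, -0.178], TCP at [0.183, 0.598, 0.223] pointing down, gripper open.
Joint ranges: [-3.08, 3.08], [-0.75, 2.2], [0.22, 2.44], [-1.43, 4.57], [0, 2.65], [-2.85, 2.85]. Speed limits (rad/s): [2.79, 2.79, 3.14, 3.14, 3.14, 3.14].

INTERFACE

Orientations are given as a unit quaternion [x, y, z, w].
In Python, from rig import robot, cam, workorder gives the robot as it stands (robot), with the cameras (cam) and the job (workorder).
- The arm moves only by the tool run_rows, called by a JSON object that holds its "fn" and its "kwargs". Schema: {"type":"object","properties":{"deltas":{"type":"array","items":{"type":"number"},"minItems":4,"maxItems":80},"finger_gap":{"type":"number"},"grip_force":{"type":"number"},"only":{"type":"string"},"quiet":{"type":"boolean"},"lines":{"type":"string"}},"required":["deltas"],"additionalProperties":false}. deltas is one flat list of numbers that holds 1 to 20 rows one after another, with no inner brackets; each row has 4 numbers: dx, dy, dz in a scale on which 1.0 is 500 mm, then a turn about the tool's z in normalised numbers (1 is pi rad); each row shifts and turns the commanded pose from where the row before left it, along the tool's axes as they then stand; what a row does not reach is not made up. A row lasts 1/12 s, in which the tool goes at most 0.0417 m and 0.125 rad, less where a joint would pass 70% of its speed; a pose out of reach is approached as far as the arm can. finger_gap is the finger opening in m, set as the call begins (left out keeps the last). The fingers move at their own pace and stop on an object; grip_force is the grip in N (left out, the last holds). Time passes only in rows, so rows that do not move let the fingers close. The tool returns the time, the measured TCP pose, the force, the opening and the grip force at its end. only (a regular expression) keeps the lines of the reply that match it, lines (a string "A,B") keeps lines A to B, and quiet returns only ok. Input that does not fit is refused with a message, and nothing moves.
- robot.get_obs(): the state, without advancing time (a new reading comes with each control period).
- cam.camera(name): name is "side" or "top" or "wrist"; returns a dict with "img" (384x512x3 uint8, red, green, blue), "fx", "fy", "cx", "cy" (pixels), "xyz" and "attitude" of the camera in the world. Camera axes: x right, y down, z forward; pixel columns grow to the right and rows downward; lengths in m; the calibration is good to about 2 mm. A picture is of the moment at which its call begins. There is no depth.
- workorder.hand_in(): hands the job in; it is judged then, once.
The state is a dict: "time": time; "q": joint angles; "joint_velocities": joint speeds; "joint_torque": joint torques, N m; "position": TCP position; "tool_rot": TCP orientation; "ft_force": force on the tool from outside, world axes, zero at the start; "moment": the same for the moment, N m; "grip_width": finger opening in m; "grip_force": force on a finger pad.
Only numpy, scipy, OpenCV 4.12 (cv2) and the standard library are available. Lean on these libraries where they do the work, as an engineer would, in place of code of your own. Each camera call takes 0.05 s, during which the arm holds its last target. There are 200 camera calls.

## Working session

There is one attempt and no reset: what is moved stays moved. The work goes in short steps, Python scripts to look and compute and a tool call to move; the robot and the scene stay as the last step left them, time stands still between calls to the robot, and variables do not carry over. Pictures are saved under pics/ and viewed, at most 10 in all, crops included, and the job is handed in when it is done.

```bash
ls; mkdir -p pics
```

Run:
```python
from rig import robot, cam, workorder
import cv2,numpy as np
for n in ("top","side"):
    c=cam.camera(n); cv2.imwrite(f"pics/{n}0.png",cv2.cvtColor(c["img"],cv2.COLOR_RGB2BGR))
    print(n,{k:c[k] for k in c if k!="img"})
print(robot.get_obs(),robot.grip_depth)
```

```text
pics
rig.py
top {'fx': 358.8462756227562, 'fy': 358.8462756227562, 'cx': 256.515436331956, 'cy': 188.6292114227114, 'xyz': array([0.41282154, 0.02206935, 0.82235939]), 'attitude': array([ 0.70677674, -0.70281018,  0.06084413, -0.05312697])}
side {'fx': 351.34912712250366, 'fy': 351.34912712250366, 'cx': 254.709657379156, 'cy': 193.39592504777673, 'xyz': array([ 0.2142991 , -0.39705381,  0.44336493]), 'attitude': array([ 0.85005655, -0.28656938,  0.14085526, -0.41885754])}
{'time': 0.1, 'q': array([ 1.09546745e+00,  5.28366124e-01,  1.43377740e+00,  1.36249658e-05,
        1.18140138e+00, -1.78465118e-01]), 'joint_velocities': array([ 2.51425972e-04, -1.80903925e-03, -3.26510439e-03,  9.05679208e-04,
       -9.12686368e-04, -1.15813570e-05]), 'joint_torque': array([-7.67373658e-04, -4.40985882e+01, -1.77149284e+01,  6.34794636e-02,
        5.34035428e-02, -2.57586942e-05]), 'position': array([0.18246666, 0.59708091, 0.22167281]), 'tool_rot': array([ 1.47889929e-01,  9.89003345e-01, -9.22408996e-04, -3.19405605e-04]), 'ft_force': array([ 1.48398135e-03,  1.10349057e+00, -2.09906390e+00]), 'moment': array([-0.01597096,  0.00705567, -0.05540863]), 'grip_force': 0.0, 'grip_width': 0.08699268944680814} 0.0187
```

View pics/top0.png

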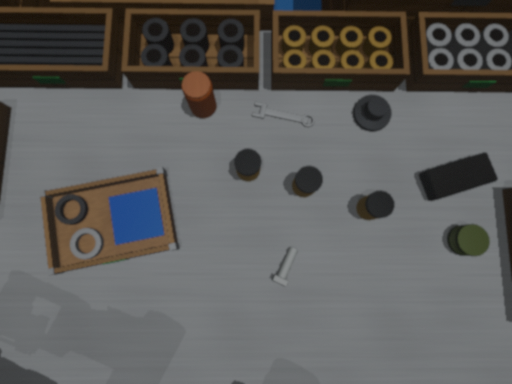

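View pics/side0.png

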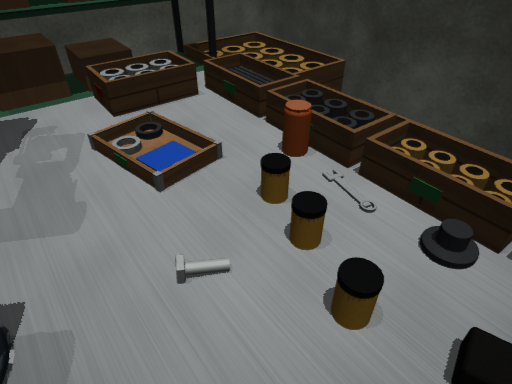

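The top view shows lids near pixels (248,163), (308,180) and (379,204), and the blue pad centred near (136,216). I'll enlarge it to get the pixels more closely.

Create h.py:
```python
import numpy as np
from rig import robot, cam, workorder
from scipy.spatial.transform import Rotation as R
def world(c,u,v,z):
    d=R.from_quat(c["attitude"]).apply([(u-c["cx"])/c["fx"],(v-c["cy"])/c["fy"],1])
    return c["xyz"]+d*(z-c["xyz"][2])/d[2]
def delta(target):  # world displacement of TCP -> tool axes
    o=robot.get_obs(); return R.from_quat(o["tool_rot"]).inv().apply(np.array(target)-o["position"])
```

Run:
```python
from h import *; import cv2
c=cam.camera("top"); im=c["img"]
cr=cv2.convertScaleAbs(cv2.resize(im[130:230,225:405],None,fx=4,fy=4,interpolation=cv2.INTER_CUBIC),alpha=2)
cv2.imwrite("pics/crop.png",cr[:,:,::-1])
b=(im[:,:,2].astype(int)-im[:,:,0]>60); b[:150]=0
v,u=np.nonzero(b); print(u.mean(),v.mean(),len(u),world(c,u.mean(),v.mean(),.012))
for p in ((248,163),(308,180),(379,204)): print(world(c,*p,.085))
print(R.from_quat(robot.get_obs()["tool_rot"]).as_matrix().round(3))
```

```text
135.68868339938354 215.8428005284016 2271 [0.48089068 0.28528197 0.012     ]
[0.58743287 0.03247096 0.085     ]
[ 0.55187943 -0.09342736  0.085     ]
[ 0.50221226 -0.24011709  0.085     ]
[[-0.956  0.293 -0.001]
 [ 0.293  0.956 -0.001]
 [ 0.    -0.002 -1.   ]]
```

View pics/crop.png

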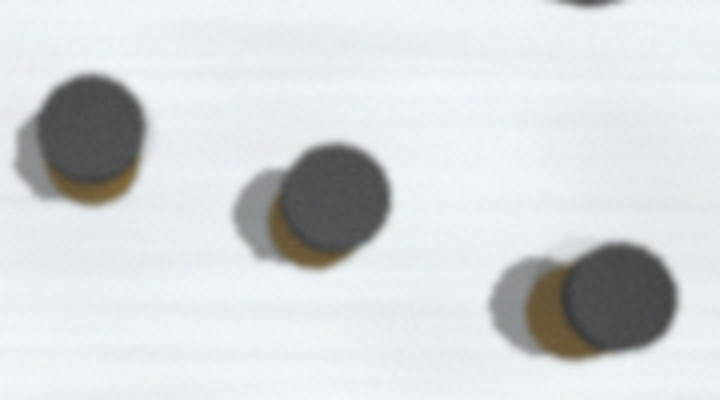

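Crop lids are at (92,127), (336,196) and (621,296), so full-image (247.6,161.4), (308.6,178.6) and (379.9,203.6).

Add to h.py:
```python
PIX=[(247.6,161.4),(308.6,178.6),(379.9,203.6)]
```

Run:
```python
from h import *
c=cam.camera("top")
for p in PIX:
    w=world(c,*p,.085); print(w, delta([w[0],w[1],.15]))
print(robot.get_obs()["ft_force"])
```

```text
[0.59088288 0.03334317 0.085     ] [-0.55541438 -0.4197754   0.07236991]
[ 0.55487173 -0.09474131  0.085     ] [-0.55843594 -0.55279148  0.07254382]
[ 0.50305943 -0.24203499  0.085     ] [-0.55196489 -0.70879798  0.07274998]
[-0.07157462 -0.06660626 -0.11724255]
```

The manual's scale: shifts go in shares of 500 mm and turns go in shares of pi rad. Converting my numbers, -0.0278 m / 0.5 = -0.0556, -0.021 m / 0.5 = -0.042.

{"fn": "run_rows", "kwargs": {"deltas": [-0.0556, -0.042, 0.007, 0, -0.0556, -0.042, 0.007, 0, -0.0556, -0.042, 0.007, 0, -0.0556, -0.042, 0.007, 0, -0.0556, -0.042, 0.007, 0, -0.0556, -0.042, 0.007, 0, -0.0556, -0.042, 0.007, 0, -0.0556, -0.042, 0.007, 0, -0.0556, -0.042, 0.007, 0, -0.0556, -0.042, 0.007, 0, -0.0556, -0.042, 0.007, 0, -0.0556, -0.042, 0.007, 0, -0.0556, -0.042, 0.007, 0, -0.0556, -0.042, 0.007, 0, -0.0556, -0.042, 0.007, 0, -0.0556, -0.042, 0.007, 0, -0.0556, -0.042, 0.007, 0, -0.0556, -0.042, 0.007, 0, -0.0556, -0.042, 0.007, 0, -0.0556, -0.042, 0.007, 0], "finger_gap": 0.087}}

```text
time: 1.87
position: [0.5923, 0.0318, 0.1522]
tool_rot: [0.148, 0.989, 0.0, -0.0]
ft_force: [-0.4, 0.1, 1.0]
grip_width: 0.087
grip_force: 0.0
```

{"fn": "run_rows", "kwargs": {"deltas": [0, 0, 0, 0, 0, 0, 0, 0, 0, 0, 0, 0, 0, 0, 0, 0, 0, 0, 0, 0, 0, 0, 0, 0]}}

```text
time: 2.37
position: [0.5909, 0.0346, 0.1528]
tool_rot: [0.147, 0.989, 0.0, -0.0]
ft_force: [0.5, 0.2, 0.7]
grip_width: 0.087
grip_force: 0.0
```

Add to h.py:
```python
def go(i,z):
    c=cam.camera("top"); w=world(c,*PIX[i],.085); print("delta",delta([w[0],w[1],z]).round(4),robot.get_obs()["ft_force"].round(2))
```

Run:
```python
from h import *; import cv2
cv2.imwrite("pics/w1.png",cam.camera("wrist")["img"][:,:,::-1])
w=np.array([0.5909,0.0333,.026]); print(delta(w),robot.get_obs()["ft_force"])
```

```text
[-0.00017639 -0.00119401  0.12679621] [0.62448991 0.0849813  0.47467232]
```

View pics/w1.png

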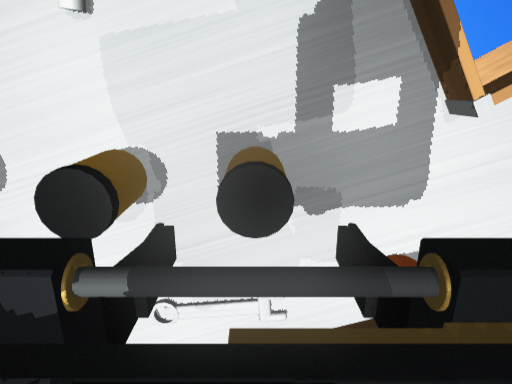

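The wrist view shows the canister lid at (255,200), centred between the fingers (165 to 345). I'll descend and grip.

To row units: 0.016 m / 0.5 = 0.032, 0.011 m / 0.5 = 0.022.

{"fn": "run_rows", "kwargs": {"deltas": [0, 0, 0.032, 0, 0, 0, 0.032, 0, 0, 0, 0.032, 0, 0, 0, 0.032, 0, 0, 0, 0.032, 0, 0, 0, 0.032, 0, 0, 0, 0.022, 0, 0, 0, 0.02, 0, 0, 0, 0.02, 0, 0, 0, 0, 0, 0, 0, 0, 0, 0, 0, 0, 0, 0, 0, 0, 0]}}

```text
time: 3.5
position: [0.5923, 0.0334, 0.0264]
tool_rot: [0.148, 0.989, 0.0, 0.001]
ft_force: [0.1, -0.2, 0.9]
grip_width: 0.0868
grip_force: 0.0
```

{"fn": "run_rows", "kwargs": {"deltas": [0, 0, 0, 0, 0, 0, 0, 0, 0, 0, 0, 0, 0, 0, 0, 0, 0, 0, 0, 0, 0, 0, 0, 0, 0, 0, 0, 0, 0, 0, 0, 0, 0, 0, 0, 0, 0, 0, 0, 0, 0, 0, 0, 0, 0, 0, 0, 0], "finger_gap": 0.04, "grip_force": 40}}

```text
time: 4.5
position: [0.5917, 0.0336, 0.0256]
tool_rot: [0.148, 0.989, 0.0, 0.0]
ft_force: [0.5, 3.1, 0.8]
grip_width: 0.0552
grip_force: 40.0
```

{"fn": "run_rows", "kwargs": {"deltas": [0, 0, -0.006, 0, 0, 0, -0.01, 0, 0, 0, -0.01, 0, 0, 0, -0.01, 0, 0, 0, -0.006, 0, 0, 0, 0, 0, 0, 0, 0, 0, 0, 0, 0, 0, 0, 0, 0, 0, 0, 0, 0, 0, 0, 0, 0, 0, 0, 0, 0, 0, 0, 0, 0, 0, 0, 0, 0, 0, 0, 0, 0, 0]}}

```text
time: 5.75
position: [0.5916, 0.0334, 0.0465]
tool_rot: [0.148, 0.989, -0.0, -0.0]
ft_force: [1.2, -0.2, -7.1]
grip_width: 0.0553
grip_force: 40.0
```

The wrist force fell by about 8 N, so this one is full. I'll lift it and carry it to the pad.

To row units: -0.015 m / 0.5 = -0.03, -0.01 m / 0.5 = -0.02.

{"fn": "run_rows", "kwargs": {"deltas": [0, 0, -0.01, 0, 0, 0, -0.02, 0, 0, 0, -0.03, 0, 0, 0, -0.03, 0, 0, 0, -0.03, 0, 0, 0, -0.02, 0, 0, 0, -0.012, 0, 0, 0, -0.008, 0, 0, 0, 0, 0, 0, 0, 0, 0, 0, 0, 0, 0, 0, 0, 0, 0, 0, 0, 0, 0]}}

```text
time: 6.83
position: [0.5911, 0.0335, 0.1258]
tool_rot: [0.148, 0.989, -0.0, -0.001]
ft_force: [0.4, -0.2, -6.6]
grip_width: 0.0552
grip_force: 40.0
```

Run:
```python
from h import *
print(delta([.4809,.2853,.1265]),robot.get_obs()["ft_force"],robot.get_obs()["grip_width"])
```

```text
[ 0.1790803   0.20857406 -0.00052478] [ 0.42908095 -0.20146898 -6.63157814] 0.05521045230951765
```

To row units: 0.0165 m / 0.5 = 0.033, 0.013 m / 0.5 = 0.026.

{"fn": "run_rows", "kwargs": {"deltas": [0.006, 0.007, 0, 0, 0.014, 0.016, 0, 0, 0.024, 0.028, 0, 0, 0.028, 0.033, 0, 0, 0.028, 0.033, 0, 0, 0.028, 0.033, 0, 0, 0.028, 0.033, 0, 0, 0.028, 0.033, 0, 0, 0.028, 0.033, 0, 0, 0.028, 0.033, 0, 0, 0.028, 0.033, 0, 0, 0.028, 0.033, 0, 0, 0.024, 0.026, 0, 0, 0.02, 0.02, 0, 0, 0.012, 0.015, 0, 0, 0.006, 0.008, 0, 0, 0, 0, 0, 0, 0, 0, 0, 0, 0, 0, 0, 0, 0, 0, 0, 0]}}

```text
time: 8.5
position: [0.482, 0.2844, 0.1266]
tool_rot: [0.148, 0.989, -0.0, 0.0]
ft_force: [0.6, -0.7, -6.7]
grip_width: 0.0558
grip_force: 40.0
```

Run:
```python
from h import *; import cv2
c=cam.camera("side")["img"]
cv2.imwrite("pics/s2.png",c[:,:,::-1])
print(delta([.4809,.2853,.0385]),robot.get_obs()["ft_force"])
```

```text
[0.00120703 0.00055248 0.0880393 ] [-0.24031823  0.5916186  -6.29085853]
```

View pics/s2.png

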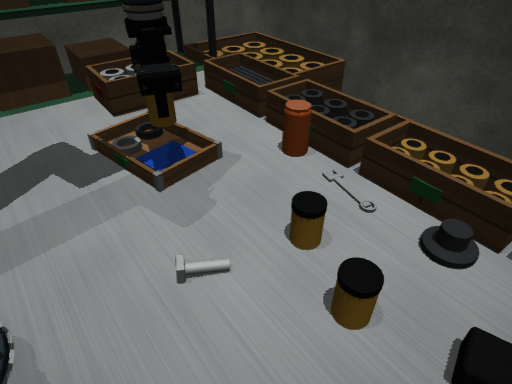

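The canister hangs upright above the pad, at about (160,105), and the other two are untouched at (308,220) and (355,293). I'll lower it.

To row units: 0.012 m / 0.5 = 0.024, 0.01 m / 0.5 = 0.02.

{"fn": "run_rows", "kwargs": {"deltas": [0, 0, 0.012, 0, 0, 0, 0.02, 0, 0, 0, 0.024, 0, 0, 0, 0.024, 0, 0, 0, 0.024, 0, 0, 0, 0.02, 0, 0, 0, 0.016, 0, 0, 0, 0.012, 0, 0, 0, 0.008, 0, 0, 0, 0.004, 0, 0, 0, 0.004, 0, 0, 0, 0, 0, 0, 0, 0, 0, 0, 0, 0, 0, 0, 0, 0, 0, 0, 0, 0, 0]}}

```text
time: 9.88
position: [0.4816, 0.2853, 0.0429]
tool_rot: [0.148, 0.989, 0.0, 0.0]
ft_force: [0.3, -0.2, -6.7]
grip_width: 0.0554
grip_force: 40.0
```

{"fn": "run_rows", "kwargs": {"deltas": [0, 0, 0.002, 0, 0, 0, 0.002, 0, 0, 0, 0.002, 0, 0, 0, 0, 0, 0, 0, 0, 0, 0, 0, 0, 0, 0, 0, 0, 0, 0, 0, 0, 0]}}

```text
time: 10.55
position: [0.4815, 0.2852, 0.0396]
tool_rot: [0.148, 0.989, 0.0, 0.0]
ft_force: [0.1, -0.4, -6.7]
grip_width: 0.0551
grip_force: 40.0
```

To row units: 0.001 m / 0.5 = 0.002.

{"fn": "run_rows", "kwargs": {"deltas": [0, 0, 0.002, 0, 0, 0, 0.002, 0, 0, 0, 0, 0, 0, 0, 0, 0, 0, 0, 0, 0, 0, 0, 0, 0, 0, 0, 0, 0, 0, 0, 0, 0]}}

```text
time: 11.22
position: [0.4815, 0.2852, 0.0376]
tool_rot: [0.148, 0.989, 0.0, 0.0]
ft_force: [0.1, 0.3, -4.4]
grip_width: 0.0552
grip_force: 40.0
```

Contact has begun. One more millimetre, then release, opening gently.

To row units: 0.0005 m / 0.5 = 0.001.

{"fn": "run_rows", "kwargs": {"deltas": [0, 0, 0.001, 0, 0, 0, 0.001, 0, 0, 0, 0, 0, 0, 0, 0, 0, 0, 0, 0, 0, 0, 0, 0, 0, 0, 0, 0, 0], "grip_force": 10}}

```text
time: 11.8
position: [0.4816, 0.2853, 0.0375]
tool_rot: [0.148, 0.989, 0.0, 0.0]
ft_force: [-1.2, -0.1, 6.6]
grip_width: 0.0563
grip_force: 10.0
```

{"fn": "run_rows", "kwargs": {"deltas": [0, 0, 0, 0, 0, 0, 0, 0, 0, 0, 0, 0, 0, 0, 0, 0, 0, 0, 0, 0, 0, 0, 0, 0, 0, 0, 0, 0, 0, 0, 0, 0, 0, 0, 0, 0, 0, 0, 0, 0], "finger_gap": 0.085}}

```text
time: 12.63
position: [0.4814, 0.2851, 0.0365]
tool_rot: [0.148, 0.989, -0.0, -0.0]
ft_force: [0.6, 0.3, 0.5]
grip_width: 0.085
grip_force: 0.0
```

To row units: 0.03 m / 0.5 = 0.06, -0.02 m / 0.5 = -0.04.

{"fn": "run_rows", "kwargs": {"deltas": [0, 0, -0.01, 0, 0, 0, -0.02, 0, 0, 0, -0.03, 0, 0, 0, -0.04, 0, 0, 0, -0.04, 0, 0, 0, -0.04, 0, 0, 0, -0.04, 0, 0, 0, -0.04, 0, 0, 0, -0.04, 0, 0, 0, -0.02, 0, 0, 0.04, 0, 0, 0, 0.06, 0, 0, 0, 0.06, 0, 0, 0, 0.06, 0, 0, 0, 0.06, 0, 0, 0, 0.06, 0, 0, 0, 0.04, 0, 0, 0, 0, 0, 0, 0, 0, 0, 0, 0, 0, 0, 0]}}

```text
time: 14.3
position: [0.5362, 0.4658, 0.1961]
tool_rot: [0.148, 0.989, -0.001, -0.001]
ft_force: [-0.0, -0.1, 0.2]
grip_width: 0.0849
grip_force: 0.0
```

Run:
```python
from h import *; import cv2
a=cam.camera("top")["img"][140:300,20:220]; b=cam.camera("side")["img"]
cv2.imwrite("pics/end.png",cv2.resize(np.vstack([cv2.resize(a,(512,410)),b]),None,fx=.75,fy=.75)[:,:,::-1])
```

```text
(no output)
```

View pics/end.png

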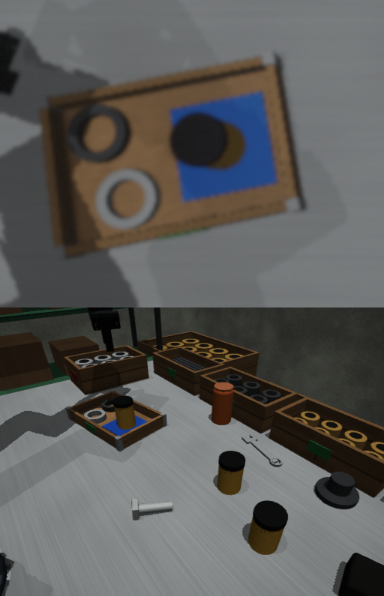

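The canister stands upright on the pad: its base is near (224,146) in the upper crop, at the pad's centre, and the other two are undisturbed.

```bash
python3 -c "
from rig import robot, cam, workorder; print(workorder.hand_in())"
```

```text
the job is handed in; nothing more can be done
None
```

The full canister (about 0.8 kg by the wrist force) stands upright near the centre of the blue pad, the other two were never touched because the first one lifted proved full, and the job is handed in, though the hand-in returned no verdict.

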